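# Zero the portion counter and draw the filler's piston rod to its marker

## Robot

A 6-joint arm with a two-finger parallel gripper is mounted at the origin on a cart in front of the work surface, level with it; the furniture and walls round the work are solid. World frame = base frame: x ahead of the robot, y to its left, z up, the work surface at z = 0. Lengths are in mm, angles in degrees, forces in N, time in s.
With the tool pointing down it reaches from about 300 to 750 mm from the base axis. Payload 8.5 kg.
Tool frame: the origin (TCP) lies midway between the tips of the shut fingers; the grasp point (between the pads) lies 19 mm behind it; z points along the fingers, y is the line along which they close (so a half turn about z gives the same grasp; the last joint's range is limited). The gripper opens to 88 mm and grips with 3 to 60 N. Pads are 18 mm wide; open, the fingers measure 123 mm over their backs; the gripper's body (75 mm by 187 mm) begins 45 mm behind the grasp point.
Start: joints at [52.523, 21.807, 74.336, -0, 83.858, -12.336], TCP at [233.659, 497.88, 238.748] pointing down, gripper open.
Joint ranges: [-178.18, 178.18], [-50.72, 133.34], [12.68, 142.11], [-81.47, 261.47], [9.98, 163.14], [-165.26, 165.26]. Speed limits (degrees/s): [136.94, 136.94, 180, 180, 180, 180].

## Interface

Orientations are given as a 3x3 rotation matrix whose columns are the frame's x, y, z axes.
In Python, from workcell import * gives the robot as it stands.
- The arm moves only by the tool jog_arm, never from a script. Its argument "rows" is a list of rows, each an object of numbers: "hand": the finger opening in mm, from 0 to 88.1; "x", "y", "z": the shift along the tool's x, y, z in units of 30 mm (1.0 is 30 mm); "wx", "wy", "wz": the turn, a rotation vector about the tool's x, y, z in units of 5 degrees (1.0 is 5 degrees). In form: [{"hand": .., "x": .., "y": .., "z": .., "wx": .., "wy": .., "wz": ..}, ...]. A call has 1 to 10 rows; each row is the pose to reach, as a shift and turn from the pose commanded when the call began, along the tool's axes at that moment; what a row does not reach only later rows make up. A row lasts 1/12 s, in which the tool goes at most 41.7 mm and 7.16 degrees, less where a joint would pass 70% of its speed; a pose out of reach is approached as far as the arm can. A call with a gripper value outside its range is refused whole. The fingers move at their own pace and stop on an object; the grip force is fixed at half the most. Time passes only in rows, so rows that repeat a pose let the fingers close. It gives the time, the measured TCP pose, the force, the opening and the grip force at its end, in the units of the state.
- get_obs(): the state, without advancing time (a new reading comes with each control period).
- read_camera(name): name is "side" or "top" or "wrist"; returns the picture (480x640x3 uint8, red, green, blue); there is no depth.
- camera_info(name): a dict with "vfov" (degrees; the focal length in pixels is half the picture's height over the tangent of half this angle, whatever the lens; pixels are square), "cx", "cy" (the principal point, pixels), "k1" (the pictures are not rectified: a ray, as slopes to the right and down, at radius r is drawn at 1 + k1 r^2 times it, then the intrinsics apply), "world_to_cam" (4x4, takes a point from world to camera coordinates). Camera axes: x right, y down, z forward; pixel columns grow to the right and rows downward; lengths in mm; the calibration is good to about 2 mm. A picture is of the moment at which its call begins: read the wrist's pose just before it. camera_info takes no time and is no camera call; for the wrist camera it gives the pose at the moment of the call.
- sign_off(): hands the job in; it is judged then, once.
The state is a dict: "t": time; "qpos": joint angles; "qd": joint speeds; "joint_efforts": joint torques, N m; "tool_pos": TCP position; "tool_rot": TCP orientation; "force": force on the tool from outside, world axes, zero at the start; "wrist_torque": the same for the moment, N m; "opening": finger opening in mm; "finger_force": force on a finger pad.
Only numpy, scipy, OpenCV 4.12 (cv2) and the standard library are available. Lean on these libraries where they do the work, as an engineer would, in place of code of your own. Each camera call takes 0.05 s, during which the arm holds its last target. There are 200 camera calls.

## Task

Get the hand-operated pastry filler ready for its first portion. First turn the portion counter's knob back, counter-clockwise, fully home to its zero stop while the piston rod is still down; then take the rod by its T-handle and draw it straight up, gently, without levering it against the bore or pulling it out of the barrel, until the collar on the rod is level with the marker on the thin post beside it. Finish still holding the rod there, upright and not wedged in the bore, with the marker, the counter and the things around left as they are.

Things in the scene. Friction and masses are not known exactly. Their poses are not given: they have to be found in the camera images.
- filler: pastry filler, fixed: base plate 130 x 290 x 12 mm (x, y, z). Origin at the centre of its underside, on the worktop; z up, x away from the robot at yaw 0. At y = +85 mm a steel barrel, 66 mm wide, top 120 mm above the worktop; at y = -85 mm a grey counter housing (90 x 84 mm, top 62 mm high) with the knob; at y = +135 mm a thin gauge post (8 mm, top 184 mm high)
- bore_mouth (a point): centre of the barrel's open top, on the axis of its vertical bore, 120 mm above the worktop; the bore is 30.4 mm wide and 106 mm deep
- rod: loose steel piston rod, 0.25 to 0.5 kg, standing in the bore, collar resting on the barrel's top; sinks back if let go. Piston 28 mm thick (1.2 mm play all round), 102 mm of it in the bore at the start; above it a collar 44 mm wide, 8 mm thick, a 14 mm neck and a black T-handle. Origin at the centre of its foot (18 mm above the worktop), z up, y along the T-handle
- collar (a point): middle of the rod's collar, on the axis, 106 mm above the foot, 4 mm above the collar's underside; starts 4 mm above the barrel's top
- handle (a point): centre of the T-handle, 202 mm above the rod's foot: a flat bar 70 mm long (along the rod's y), 16 mm thick (its x, the way to grip it) and 24 mm high. Starts 220 mm above the worktop; turned up to 0.5 rad either way from the filler's y axis
- marker_tip (a point): end of the black marker finger that points from the gauge post to the rod, 27 mm from the bore's axis (5 mm outside the collar), at half its 3 mm thickness. 20 to 48 mm above the collar's middle at the start; the rod is right when the collar's middle is at this height. Slides on the post against 6 N friction: do not shift it
- marker (a joint): height of the marker along its post in m, 0 to 0.03; its tip is 144 mm + this above the worktop
- counter (a joint): turn of the counter knob in rad: 0 at the zero stop, growing clockwise seen from above (so it is reset by turning counter-clockwise); starts at 0.6 to 1.3; turns easily (0.03 N m friction) and stays where it is left
- counter_grip (a point): on the knob's vertical axis, 99 mm above the worktop, where to grip: a black bar 46 mm long, 14 mm thick, 74 to 106 mm above the worktop, on a disc 48 mm wide. Its x runs along the bar, y across it; it turns with the knob. At zero the bar lies along the filler's x, towards the small steel pin
- honey_jar: bystander: honey jar, 65 mm wide, 100 mm high; origin under its centre
- soup_tin: bystander: soup tin, 75 mm wide, 58 mm high; origin under its centre
- mug: bystander: dotted mug, 92 x 127 x 93 mm; origin under its centre
Not all that is in view belongs to the job. There is more than one size of the rod; the job needs the middle-sized.

How it is judged:
By the outcome, as a careful person would: the job done as asked, in the order asked, and still so for the second after the job is handed in, while the arm keeps its last pose, push and grip.
It also fails if it takes over 51 s, if anything falls off the work surface, if the arm or the gripper's body presses on something with over 40 N, if the wrist force passes 120 N, or if a joint passes its speed limit or range.

## Working session

There is one attempt and no reset: what is moved stays moved. The work goes in short steps, Python scripts to look and compute and a tool call to move; the robot and the scene stay as the last step left them, time stands still between calls to the robot, and variables do not carry over. Pictures are saved under pics/ and viewed, at most 10 in all, crops included, and the job is handed in when it is done.

Besides the shell and the picture viewer there is one more tool, called after "Request:" by a JSON object that holds its "op" and its "data". jog_arm: Moves the arm, as the interface text tells. Its arguments: {"type":"object","properties":{"rows":{"type":"array"}},"required":["rows"]}

```bash
mkdir -p pics; ls; python3 - <<'E'
from workcell import *
import cv2
for n in ["side","top"]:
    i=camera_info(n); print(n,i["vfov"],i["cx"],i["cy"],i["k1"]); print(i["world_to_cam"])
    cv2.imwrite(f"pics/{n}0.png",read_camera(n)[:,:,::-1])
print(get_obs())
E
```

```text
pics
side 44.63267321132202 309.20413808096816 241.49224969298882 -0.16983736174019737
[[ 6.33727697e-01 -7.73277683e-01  2.07564535e-02 -2.87553456e+02]
 [-4.34834501e-01 -3.78297183e-01 -8.17196548e-01  3.51187956e+02]
 [ 6.39771961e-01  5.08854465e-01 -5.75985218e-01  1.12440172e+03]
 [ 0.00000000e+00  0.00000000e+00  0.00000000e+00  1.00000000e+00]]
top 52.39287094227521 323.9290234670724 239.77470074463258 -0.06741347878793404
[[ 1.21826398e-02 -9.99815332e-01 -1.48621798e-02  4.53252794e+01]
 [-9.99254649e-01 -1.16286411e-02 -3.68092607e-02  5.07489074e+02]
 [ 3.66296363e-02  1.52995362e-02 -9.99211786e-01  1.35996302e+03]
 [ 0.00000000e+00  0.00000000e+00  0.00000000e+00  1.00000000e+00]]
{'t': 0.1, 'qpos': array([ 5.25197286e+01,  2.18366136e+01,  7.43769582e+01,  8.10245407e-04,
        8.38576616e+01, -1.23377338e+01]), 'qd': array([ 0.0412824 , -0.18732601, -0.0594484 , -0.03404323,  0.0141137 ,
       -0.00033256]), 'joint_efforts': array([ 4.94529057e-03, -4.38646245e+01, -2.24910486e+01,  7.15171150e-02,
        3.41750763e-02, -7.49274477e-05]), 'tool_pos': array([233.54848172, 497.69070167, 238.22467412]), 'tool_rot': array([[-9.05252861e-01,  4.24872533e-01, -7.67665572e-04],
       [ 4.24873134e-01,  9.05252375e-01, -9.78047954e-04],
       [ 2.79385371e-04, -1.21154119e-03, -9.99999227e-01]]), 'force': array([ 0.37341077,  0.05883575, -0.14585746]), 'wrist_torque': array([ 0.02698605, -0.00495809, -0.02711103]), 'finger_force': 0.0, 'opening': 88.08209505724106}
```

View pics/top0.png

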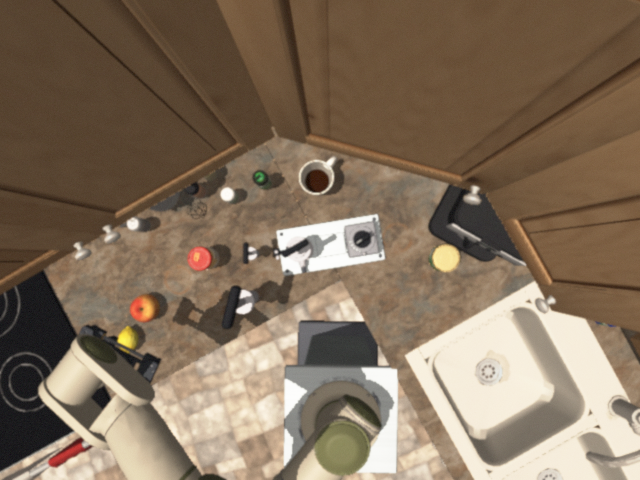

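View pics/side0.png

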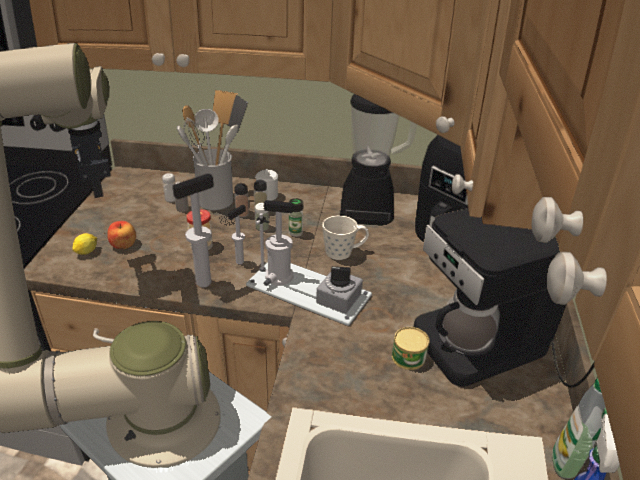

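The top view shows the white filler plate at about (277–385, 215–273), with the knob at (363,239). The three rod candidates, by top / side pixel, are:
- Large rod: handle at (232,306) / (193,187), standing loose on the worktop.
- Small rod: (247,252) / (238,212), also loose.
- Middle rod: (293,247) / (283,206), in the filler's barrel. This is the one the job needs.

I'll check it in a close crop.

```bash
cat > h.py <<'E'
import numpy as np, cv2
from workcell import *
def cam(n):
    i=camera_info(n); f=240/np.tan(np.radians(i["vfov"]/2)); return f,i["cx"],i["cy"],i["k1"],np.array(i["world_to_cam"])
def proj(c,P):
    f,cx,cy,k,T=c; q=np.atleast_2d(P)@T[:3,:3].T+T[:3,3]; s=q[:,:2]/q[:,2:]
    s=s*(1+k*(s**2).sum(1,keepdims=True)); return s*f+[cx,cy]
def ray(c,uv):
    f,cx,cy,k,T=c; K=np.array([[f,0,cx],[0,f,cy],[0,0,1.]])
    s=cv2.undistortPoints(np.array(uv,float).reshape(-1,1,2),K,np.array([k,0,0,0.])).reshape(-1,2)
    R=T[:3,:3]; return -R.T@T[:3,3], np.c_[s,np.ones(len(s))]@R
def onz(c,uv,z):
    o,d=ray(c,uv); return o+d*((z-o[2])/d[:,2])[:,None]
def tri(c1,uv1,c2,uv2):
    A=np.zeros((3,3));b=np.zeros(3)
    for c,u in((c1,uv1),(c2,uv2)):
        o,d=ray(c,u);d=d[0]/np.linalg.norm(d[0]);M=np.eye(3)-np.outer(d,d);A+=M;b+=M@o
    return np.linalg.solve(A,b)
E
python3 - <<'E'
import cv2,numpy as np
t=cv2.imread("pics/top0.png")[205:285,265:395]; s=cv2.imread("pics/side0.png")[190:325,240:380]
t=cv2.resize(t,None,fx=4,fy=4,interpolation=3)[:,:]; s=cv2.resize(s,None,fx=4,fy=4,interpolation=3)
cv2.imwrite("pics/tc.png",t); cv2.imwrite("pics/sc.png",s)
E
```

```text
(no output)
```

View pics/tc.png

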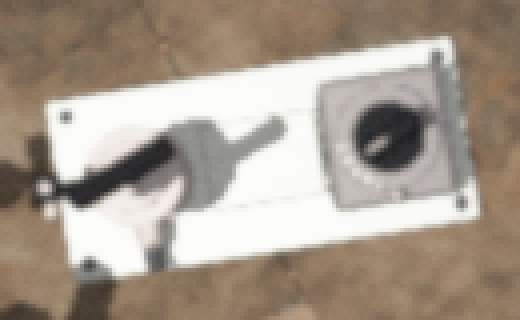

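View pics/sc.png

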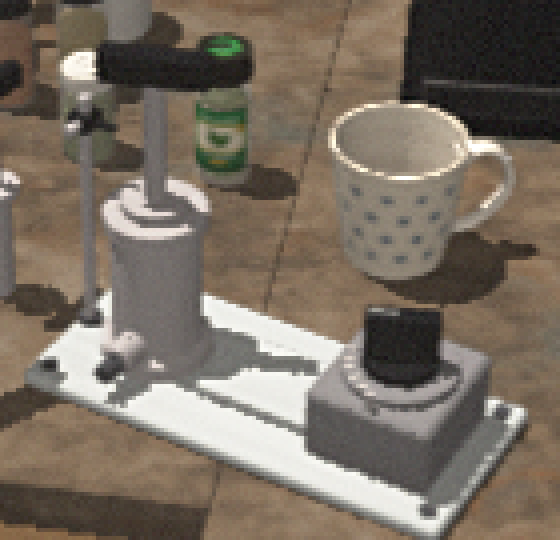

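The crops confirm it. The rod whose collar rests on the barrel is the middle one, with the T-handle in the top crop running from (65,195) to (172,147). The knob bar runs from lower left to upper right around (388,137), and the pin is near (405,195). The marker is at (95,118) in the side crop. Next I'll measure them.

```bash
python3 - <<'E'
from h import *
np.set_printoptions(precision=1,suppress=True)
t=cam("top"); s=cam("side")
T=lambda a:np.array(a)/4+[265,205]-.4
S=lambda a:np.array(a)/4+[240,190]-.4
C=onz(t,T([[47,102],[452,37],[480,217],[72,280]]),12); print(C[:,:2]); ctr=C.mean(0)
ly=C[0]-C[1]+C[3]-C[2]; yaw=np.arctan2(-ly[0],ly[1]); print("ctr",ctr[:2],"yaw",np.degrees(yaw))
ux=np.array([np.cos(yaw),np.sin(yaw)]);uy=np.array([-ux[1],ux[0]])
bar=ctr[:2]+85*uy;kn=ctr[:2]-85*uy;post=ctr[:2]+135*uy
print("barrel",bar,"knob",kn,"post",post)
h=onz(t,T([[65,195],[172,147]]),230);d=h[0]-h[1];print("handle",h.mean(0),"dir deg from filler y",np.degrees(np.arctan2(-d[0],d[1])-yaw),np.linalg.norm(d))
k=onz(t,T([[362,160],[428,118]]),106);d=k[1]-k[0];print("bar",k.mean(0),np.linalg.norm(d),"angle world",np.degrees(np.arctan2(d[1],d[0])))
# side: marker height on post axis plane ; handle ends via tri
print("side chk knob top",proj(s,[*kn,106]),S([403,312]),"barrel top",proj(s,[*bar,120]),S([155,215]))
m=S([[95,118]]);z=[(zz,np.linalg.norm(proj(s,[*(ctr[:2]+112*uy),zz])-m)) for zz in range(140,180,4)];print(z)
for nm,zz,uvt in(("mug",93,(317,180)),("jar",100,(201,258)),("tin",58,(446,258)),("bigrod",250,(232,306)),("green",90,(260,177)),("small",150,(249,252))): print(nm,onz(t,[uvt],zz)[0])
E
```

```text
[[ 532.5  185.4]
 [ 581.4  -98.4]
 [ 455.4 -119. ]
 [ 407.9  165.9]]
ctr [494.3  33.5] yaw 9.625312433060833
barrel [480.1 117.3] knob [508.5 -50.3] post [471.7 166.6]
handle [480.2 117.8 230. ] dir deg from filler y 15.215517891188362 69.1396626960806
bar [505.7 -52.9 106. ] 51.0700615114738 angle world -56.87857330758712
side chk knob top [[341.7 268.3]] [340.4 267.6] barrel top [[279.8 241.5]] [278.4 243.3]
[(140, np.float64(14.184959492995693)), (144, np.float64(13.001885191651748)), (148, np.float64(11.853804380112342)), (152, np.float64(10.75358635549094)), (156, np.float64(9.719345028761175)), (160, np.float64(8.776497639358839)), (164, np.float64(7.959880609232035)), (168, np.float64(7.314413715010449)), (172, np.float64(6.891054813642671)), (176, np.float64(6.734597984449707))]
mug [662.3  70.4  93. ]
jar [451.7 374.  100. ]
tin [ 459.6 -280.4   58. ]
bigrod [342.  258.9 250. ]
green [669.5 222.7  90. ]
small [468.6 238.2 150. ]
```

```bash
cat >> h.py <<'E'
def goto(p,yaw,o=None):
    """units for TCP goal p (mm) with tool down, closing axis at world yaw (deg)"""
    from scipy.spatial.transform import Rotation as Ro
    o=o or get_obs(); R=o["tool_rot"]; a=np.radians(yaw)
    y=np.array([np.cos(a),np.sin(a),0]);z=np.array([0,0,-1.]);G=np.c_[np.cross(y,z),y,z]
    if G[:,1]@R[:,1]<0: G=G@np.diag([-1,-1,1])
    print("xyz",np.round(R.T@(np.array(p)-o["tool_pos"])/30,3),"w",np.round(np.degrees(Ro.from_matrix(R.T@G).as_rotvec())/5,3))
E
python3 -c "
from h import *
goto([507,-51,340],33)"
```

```text
xyz [-16.021 -12.688  -3.382] w [-1.400e-02  1.000e-03  6.371e+00]
```

Request:
{"op": "jog_arm", "data": {"rows": [{"hand": 70,"x": 0,"y": 0,"z": -3.4,"wx": 0,"wy": 0,"wz": 0},{"hand": 70,"x": 0,"y": 0,"z": -3.4,"wx": 0,"wy": 0,"wz": 0},{"hand": 70,"x": -0.8,"y": -0.6,"z": -3.4,"wx": 0,"wy": 0,"wz": 0.5},{"hand": 70,"x": -16,"y": -12.7,"z": -3.4,"wx": 0,"wy": 0,"wz": 6.4},{"hand": 70,"x": -16,"y": -12.7,"z": -3.4,"wx": 0,"wy": 0,"wz": 6.4},{"hand": 70,"x": -16,"y": -12.7,"z": -3.4,"wx": 0,"wy": 0,"wz": 6.4},{"hand": 70,"x": -16,"y": -12.7,"z": -3.4,"wx": 0,"wy": 0,"wz": 6.4},{"hand": 70,"x": -16,"y": -12.7,"z": -3.4,"wx": 0,"wy": 0,"wz": 6.4},{"hand": 70,"x": -16,"y": -12.7,"z": -3.4,"wx": 0,"wy": 0,"wz": 6.4},{"hand": 70,"x": -16,"y": -12.7,"z": -3.4,"wx": 0,"wy": 0,"wz": 6.4}]}}

```text
t: 0.93
tool_pos: [377.3, 208.1, 340.7]
tool_rot: [[-0.543, 0.84, -0.0], [0.84, 0.543, -0.0], [0.0, -0.0, -1.0]]
force: [1.5, 0.8, 0.7]
opening: 69.7
finger_force: 0.0
```

```bash
python3 -c "
from h import *
goto([507,-51,250],33)"
```

```text
xyz [-9.6   -1.055  3.022] w [-0.002 -0.001 -0.026]
```

Request:
{"op": "jog_arm", "data": {"rows": [{"hand": 70,"x": -9.6,"y": -1.05,"z": 0,"wx": 0,"wy": 0,"wz": 0},{"hand": 70,"x": -9.6,"y": -1.05,"z": 0,"wx": 0,"wy": 0,"wz": 0},{"hand": 70,"x": -9.6,"y": -1.05,"z": 0,"wx": 0,"wy": 0,"wz": 0},{"hand": 70,"x": -9.6,"y": -1.05,"z": 0,"wx": 0,"wy": 0,"wz": 0},{"hand": 70,"x": -9.6,"y": -1.05,"z": 0,"wx": 0,"wy": 0,"wz": 0},{"hand": 70,"x": -9.6,"y": -1.05,"z": 0,"wx": 0,"wy": 0,"wz": 0},{"hand": 70,"x": -9.6,"y": -1.05,"z": 3,"wx": 0,"wy": 0,"wz": 0},{"hand": 70,"x": -9.6,"y": -1.05,"z": 3,"wx": 0,"wy": 0,"wz": 0},{"hand": 70,"x": -9.6,"y": -1.05,"z": 3,"wx": 0,"wy": 0,"wz": 0},{"hand": 70,"x": -9.6,"y": -1.05,"z": 3,"wx": 0,"wy": 0,"wz": 0}]}}

```text
t: 1.77
tool_pos: [506.0, -49.9, 246.9]
tool_rot: [[-0.541, 0.841, -0.007], [0.841, 0.541, 0.002], [0.006, -0.005, -1.0]]
force: [0.3, 1.4, 0.4]
opening: 70.2
finger_force: 0.0
```

```bash
python3 - <<'E'
from h import *
import pickle
c=cam("wrist"); o=get_obs(); im=read_camera("wrist"); pickle.dump((c,o,im),open("w1.pkl","wb"))
print(-c[4][:3,:3].T@c[4][:3,3],o["tool_pos"],proj(c,[[507,-51,106],[507,-51,62]]))
cv2.imwrite("pics/w1.png",im[:,:,::-1])
E
```

```text
[466.33361575  14.01012844 394.01519173] [505.9690106  -49.90312313 246.91686682] [[317.05081354 223.05885912]
 [317.21226578 210.28803855]]
```

View pics/w1.png

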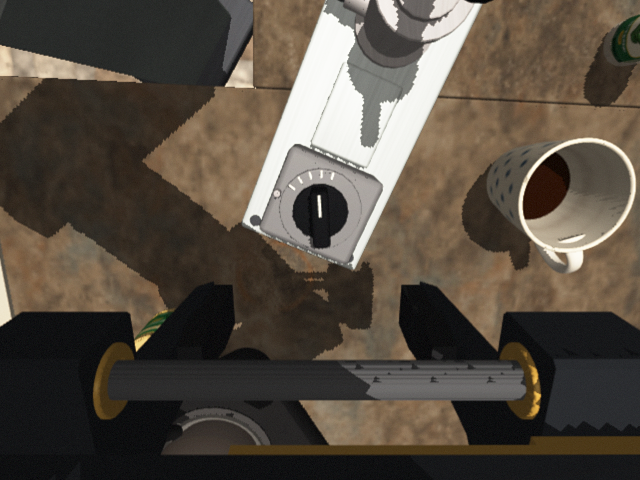

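The wrist view shows the knob disc centred near (320,211). The bar runs almost along the image vertical, from (318,184) to (320,247), so it lines up with the tool x axis. The zero pin is at (278,193). The measured centre and angle agree, so I'll refine them from the dark mask.

```bash
python3 - <<'E'
from h import *
import pickle
np.set_printoptions(precision=1,suppress=True)
c,o,im=pickle.load(open("w1.pkl","rb"))
g=im.max(2)
a=g[170:262,285:357]; m=(a<60).astype(np.uint8)
# disc: widest rows ; bar: part below disc and rows' extents
for r in range(0,92,4):
    x=np.flatnonzero(m[r]); print(r+170,(x.min()+285,x.max()+285,len(x)) if len(x) else None,end=' ')
print()
for ang in(-57,): 
  for ctr in([507,-51],[510,-52]):
    u=np.array([np.cos(np.radians(ang)),np.sin(np.radians(ang))]);n=np.array([-u[1],u[0]])
    print(ctr,"bar top ends",proj(c,[[*(ctr+s*23*u),106] for s in(-1,1)]),"disc lr",proj(c,[[*(ctr+s*24*n),74] for s in(-1,1)]))
cv2.imwrite("pics/w1c.png",cv2.resize(cv2.convertScaleAbs(im[165:265,260:380,::-1],alpha=2.0),None,fx=5,fy=5))
E
```

```text
170 None 174 None 178 None 182 None 186 (np.int64(310), np.int64(331), 22) 190 (np.int64(303), np.int64(337), 35) 194 (np.int64(299), np.int64(341), 43) 198 (np.int64(296), np.int64(343), 44) 202 (np.int64(294), np.int64(345), 47) 206 (np.int64(293), np.int64(346), 49) 210 (np.int64(293), np.int64(347), 51) 214 (np.int64(293), np.int64(346), 50) 218 (np.int64(294), np.int64(346), 53) 222 (np.int64(296), np.int64(344), 49) 226 (np.int64(297), np.int64(342), 46) 230 (np.int64(302), np.int64(339), 38) 234 (np.int64(305), np.int64(333), 29) 238 (np.int64(312), np.int64(329), 18) 242 (np.int64(313), np.int64(329), 17) 246 (np.int64(313), np.int64(328), 16) 250 None 254 None 258 None 
[507, -51] bar top ends [[316.9 193.8]
 [317.2 251.1]] disc lr [[289.2 213.6]
 [345.2 213.3]]
[510, -52] bar top ends [[319.5 197. ]
 [319.7 254. ]] disc lr [[291.5 216.4]
 [347.4 216.1]]
```

View pics/w1c.png

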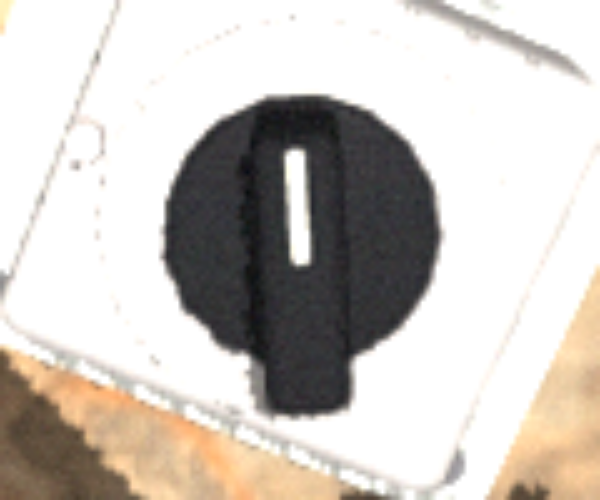

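The crop shows the bar's top face running from about (319,190) to (321.3,247.5). It is tilted roughly 3° from the image vertical.

```bash
python3 - <<'E'
from h import *
import pickle
c,o,im=pickle.load(open("w1.pkl","rb"))
k=onz(c,[[318.8,190],[321.3,247.5]],106);d=k[1]-k[0];print(k.mean(0),np.linalg.norm(d),np.degrees(np.arctan2(d[1],d[0])))
k=onz(c,[[319,195],[320.4,218]],106);d=k[1]-k[0];print(np.degrees(np.arctan2(d[1],d[0])))
print(onz(c,[[320,211]],78), get_obs()["tool_pos"])
goto([508.5,-49,80],35-1.5)
goto([508.5,-49,140],35-1.5)
E
```

```text
[507.37830751 -47.25263411 106.        ] 45.959857057246865 -54.73012269859712
-53.74968162886032
[[507.35272967 -47.11120983  78.        ]] [506.5350798 -49.2993067 249.5198795]
xyz [-0.044  0.073  5.65 ] w [-0.026 -0.034 -0.141]
xyz [-0.038  0.069  3.65 ] w [-0.026 -0.034 -0.141]
```

Request:
{"op": "jog_arm", "data": {"rows": [{"hand": 60,"x": 0.02,"y": 0.06,"z": 1.4,"wx": 0,"wy": 0,"wz": -0.4},{"hand": 50,"x": 0.02,"y": 0.06,"z": 2.8,"wx": 0,"wy": 0,"wz": -0.4},{"hand": 50,"x": 0.02,"y": 0.06,"z": 4,"wx": 0,"wy": 0,"wz": -0.4},{"hand": 50,"x": 0.02,"y": 0.06,"z": 5,"wx": 0,"wy": 0,"wz": -0.4},{"hand": 50,"x": 0.02,"y": 0.06,"z": 5.6,"wx": 0,"wy": 0,"wz": -0.4},{"hand": 50,"x": 0.02,"y": 0.06,"z": 5.6,"wx": 0,"wy": 0,"wz": -0.4},{"hand": 50,"x": 0.02,"y": 0.06,"z": 5.6,"wx": 0,"wy": 0,"wz": -0.4}]}}

```text
t: 2.4
tool_pos: [508.9, -47.2, 84.1]
tool_rot: [[-0.572, 0.82, 0.001], [0.82, 0.572, -0.0], [-0.001, 0.001, -1.0]]
force: [-0.0, 0.8, 0.8]
opening: 49.8
finger_force: 0.0
```

Request:
{"op": "jog_arm", "data": {"rows": [{"hand": 30,"z": 0},{"hand": 20,"z": 0},{"hand": 18,"z": 0},{"hand": 16,"z": 0},{"hand": 15,"z": 0},{"hand": 14,"z": 0},{"hand": 12,"z": 0},{"hand": 12,"z": 0}]}}

```text
schema error: expected keys hand, x, y, z, wx, wy, wz
```

```bash
python3 -c "
from h import *
o=get_obs();print(o['tool_pos'],o['force'],o['wrist_torque'],o['opening'],o['finger_force'])
y=o['tool_rot'][:,1];print(np.degrees(np.arctan2(y[1],y[0])))"
```

```text
[508.89463977 -47.2234925   84.08045055] [-0.04538993  0.75517083  0.7576127 ] [-0.02864269  0.02173336 -0.028741  ] 49.816568225737946 0.0
34.90473325016939
```

Request:
{"op": "jog_arm", "data": {"rows": [{"hand": 30,"x": 0,"y": 0,"z": 0,"wx": 0,"wy": 0,"wz": 0},{"hand": 22,"x": 0,"y": 0,"z": 0,"wx": 0,"wy": 0,"wz": 0},{"hand": 18,"x": 0,"y": 0,"z": 0,"wx": 0,"wy": 0,"wz": 0},{"hand": 16,"x": 0,"y": 0,"z": 0,"wx": 0,"wy": 0,"wz": 0},{"hand": 15,"x": 0,"y": 0,"z": 0,"wx": 0,"wy": 0,"wz": 0},{"hand": 13,"x": 0,"y": 0,"z": 0,"wx": 0,"wy": 0,"wz": 0},{"hand": 12,"x": 0,"y": 0,"z": 0,"wx": 0,"wy": 0,"wz": 0},{"hand": 12,"x": 0,"y": 0,"z": 0,"wx": 0,"wy": 0,"wz": 0}]}}

```text
t: 3.07
tool_pos: [507.3, -48.0, 83.2]
tool_rot: [[-0.572, 0.82, -0.002], [0.82, 0.572, -0.001], [0.0, -0.002, -1.0]]
force: [-6.0, -3.0, 5.5]
opening: 14.0
finger_force: 30.0
```

Request:
{"op": "jog_arm", "data": {"rows": [{"hand": 12,"x": 0,"y": -0.04,"z": 0,"wx": 0,"wy": 0,"wz": -1},{"hand": 12,"x": 0,"y": -0.04,"z": 0,"wx": 0,"wy": 0,"wz": -2.2},{"hand": 12,"x": 0,"y": -0.04,"z": 0,"wx": 0,"wy": 0,"wz": -3.4},{"hand": 12,"x": 0,"y": -0.04,"z": 0,"wx": 0,"wy": 0,"wz": -4.6},{"hand": 12,"x": 0,"y": -0.04,"z": 0,"wx": 0,"wy": 0,"wz": -5.8},{"hand": 12,"x": 0,"y": -0.04,"z": 0,"wx": 0,"wy": 0,"wz": -7},{"hand": 12,"x": 0,"y": -0.04,"z": 0,"wx": 0,"wy": 0,"wz": -8.2},{"hand": 12,"x": 0,"y": -0.04,"z": 0,"wx": 0,"wy": 0,"wz": -9.4},{"hand": 12,"x": 0,"y": -0.04,"z": 0,"wx": 0,"wy": 0,"wz": -10.6},{"hand": 12,"x": 0,"y": -0.04,"z": 0,"wx": 0,"wy": 0,"wz": -11.4}]}}

```text
t: 3.9
tool_pos: [506.7, -49.2, 83.2]
tool_rot: [[-0.999, -0.038, -0.001], [-0.038, 0.999, -0.002], [0.001, -0.002, -1.0]]
force: [-4.4, -6.4, 4.5]
opening: 13.7
finger_force: 30.0
```

```bash
cat > st.py <<'E'
from h import *
np.set_printoptions(precision=2,suppress=True)
o=get_obs();print(o['t'],o['tool_pos'],o['force'],o['wrist_torque'],o['opening'],o['finger_force'])
y=o['tool_rot'][:,1];print(np.degrees(np.arctan2(y[1],y[0])),o['qpos'][5],o['joint_efforts'][5],o['tool_rot'][2])
E
python3 st.py
```

```text
3.9 [506.69 -49.25  83.16] [-4.41 -6.41  4.49] [-1.07  0.77 -0.03] 13.6797890953407 30.000479500740767
92.17218072454226 -110.92443194093326 0.601440779864788 [ 0. -0. -1.]
```

Request:
{"op": "jog_arm", "data": {"rows": [{"hand": 12,"x": 0.02,"y": -0.04,"z": 0,"wx": 0,"wy": 0,"wz": -0.4},{"hand": 12,"x": 0.02,"y": -0.04,"z": 0,"wx": 0,"wy": 0,"wz": -0.8},{"hand": 12,"x": 0.02,"y": -0.04,"z": 0,"wx": 0,"wy": 0,"wz": -1.1},{"hand": 12,"x": 0.02,"y": -0.04,"z": 0,"wx": 0,"wy": 0,"wz": -1.4},{"hand": 12,"x": 0.02,"y": -0.04,"z": 0,"wx": 0,"wy": 0,"wz": -1.4}]}}

```text
t: 4.32
tool_pos: [506.6, -49.6, 83.2]
tool_rot: [[-0.988, -0.155, 0.0], [-0.155, 0.988, -0.0], [-0.0, -0.0, -1.0]]
force: [-1.4, -0.9, 4.8]
opening: 13.6
finger_force: 30.0
```

```bash
python3 st.py
```

```text
4.3167 [506.62 -49.56  83.15] [-1.37 -0.89  4.82] [0.03 0.3  0.01] 13.640835642666822 30.000425213947892
98.91023572885148 -117.83307282212874 -0.3370815608650446 [-0. -0. -1.]
```

Request:
{"op": "jog_arm", "data": {"rows": [{"hand": 12,"x": 0,"y": 0,"z": 0,"wx": 0,"wy": 0,"wz": -0.3},{"hand": 12,"x": 0,"y": 0,"z": 0,"wx": 0,"wy": 0,"wz": -0.6},{"hand": 12,"x": 0,"y": 0,"z": 0,"wx": 0,"wy": 0,"wz": -0.6}]}}

```text
t: 4.57
tool_pos: [506.6, -49.6, 83.2]
tool_rot: [[-0.979, -0.205, 0.0], [-0.205, 0.979, -0.0], [-0.0, -0.0, -1.0]]
force: [-1.9, -0.8, 5.5]
opening: 13.5
finger_force: 30.0
```

```bash
python3 st.py
```

```text
4.5667 [506.65 -49.56  83.18] [-1.85 -0.81  5.51] [-0.08  0.36 -0.57] 13.5168748741315 29.999760948121548
101.80398960102733 -120.74279094673605 -0.9329239279031754 [-0. -0. -1.]
```

Request:
{"op": "jog_arm", "data": {"rows": [{"hand": 12,"x": 0,"y": 0,"z": 0,"wx": 0,"wy": 0,"wz": -0.2},{"hand": 12,"x": 0,"y": 0,"z": 0,"wx": 0,"wy": 0,"wz": -0.4},{"hand": 12,"x": 0,"y": 0,"z": 0,"wx": 0,"wy": 0,"wz": -0.4}]}}

```text
t: 4.82
tool_pos: [506.7, -49.5, 83.1]
tool_rot: [[-0.971, -0.238, 0.001], [-0.238, 0.971, 0.0], [-0.001, -0.0, -1.0]]
force: [-1.3, -1.0, 5.8]
opening: 14.6
finger_force: 30.0
```

```bash
python3 st.py
```

```text
4.8167 [506.72 -49.52  83.15] [-1.26 -1.03  5.83] [ 0.03  0.28 -0.7 ] 14.56981134936778 30.000068675726652
103.77839721269201 -122.72132941646335 -0.9356484934687614 [-0. -0. -1.]
```

The torque has risen to 0.7 N m and the pads are starting to twist on the bar, so the knob is at its stop. I'll release it and lift.

Request:
{"op": "jog_arm", "data": {"rows": [{"hand": 25,"x": 0,"y": 0,"z": 0,"wx": 0,"wy": 0,"wz": 0},{"hand": 50,"x": 0,"y": 0,"z": 0,"wx": 0,"wy": 0,"wz": 0},{"hand": 60,"x": 0,"y": 0,"z": 0,"wx": 0,"wy": 0,"wz": 0},{"hand": 60,"x": 0,"y": 0,"z": -1,"wx": 0,"wy": 0,"wz": 0},{"hand": 60,"x": 0,"y": 0,"z": -2.3,"wx": 0,"wy": 0,"wz": 0},{"hand": 60,"x": 0,"y": 0,"z": -3.6,"wx": 0,"wy": 0,"wz": 0},{"hand": 60,"x": 0,"y": 0,"z": -5,"wx": 0,"wy": 0,"wz": 0},{"hand": 60,"x": 0,"y": 0,"z": -6.3,"wx": 0,"wy": 0,"wz": 0},{"hand": 60,"x": 0,"y": 0,"z": -7.4,"wx": 0,"wy": 0,"wz": 0},{"hand": 60,"x": 0,"y": 0,"z": -7.4,"wx": 0,"wy": 0,"wz": 0}]}}

```text
t: 5.65
tool_pos: [508.0, -49.8, 311.1]
tool_rot: [[-0.971, -0.24, 0.011], [-0.24, 0.971, -0.004], [-0.01, -0.006, -1.0]]
force: [-0.1, -0.5, -0.1]
opening: 59.8
finger_force: 0.0
```

```bash
python3 - <<'E'
from h import *
import pickle
c=cam("wrist"); o=get_obs(); im=read_camera("wrist"); s=read_camera("side"); pickle.dump((c,o,im,s),open("w2.pkl","wb"))
print(o["tool_pos"],proj(c,[[507,-48.5,106],[480,117.5,232],[471,166.6,184]]))
cv2.imwrite("pics/w2.png",im[:,:,::-1])
goto([481,117.5,305],24.8)
E
```

```text
[507.99809119 -49.77856963 311.06481424] [[318.20935515 198.54094222]
 [584.96062891 262.423827  ]
 [608.35046251 242.50982977]]
xyz [-5.030e-01  5.606e+00  1.000e-03] w [2.0000e-03 2.0000e-02 1.5812e+01]
```

View pics/w2.png

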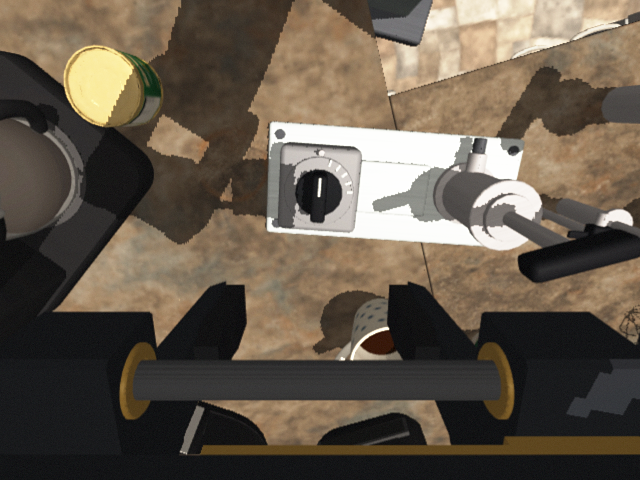

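The knob stripe at (319,180–198) now points at the pin at (320,152), so the counter is home. The rod and handle are at upper right, (500–640, 190–280). Next I'll tilt the wrist to see the marker and collar obliquely.

```bash
cat >> h.py <<'E'
def gotoR(p,G):
    from scipy.spatial.transform import Rotation as Ro
    o=get_obs(); R=o["tool_rot"]
    print("xyz",np.round(R.T@(np.array(p)-o["tool_pos"])/30,3),"w",np.round(np.degrees(Ro.from_matrix(R.T@G).as_rotvec())/5,3))
E
python3 - <<'E'
from h import *
a=np.radians(40);z=np.array([np.sin(a),0,-np.cos(a)]);y=np.array([0,1.,0]);G=np.c_[np.cross(y,z),y,z]
gotoR([418,110,262],G)
E
```

```text
xyz [1.598 5.868 1.431] w [ 0.959 -7.943  2.661]
```

Request:
{"op": "jog_arm", "data": {"rows": [{"hand": 60,"x": 0.4,"y": 1.1,"z": 0.2,"wx": 0.1,"wy": -0.9,"wz": 0.3},{"hand": 60,"x": 0.7,"y": 2,"z": 0.4,"wx": 0.2,"wy": -2,"wz": 0.7},{"hand": 60,"x": 1,"y": 2.9,"z": 0.6,"wx": 0.4,"wy": -3.1,"wz": 1},{"hand": 60,"x": 1.2,"y": 3.8,"z": 0.8,"wx": 0.5,"wy": -4.2,"wz": 1.4},{"hand": 60,"x": 1.4,"y": 4.6,"z": 1,"wx": 0.6,"wy": -5.3,"wz": 1.8},{"hand": 60,"x": 1.6,"y": 5.4,"z": 1.2,"wx": 0.8,"wy": -6.4,"wz": 2.1},{"hand": 60,"x": 1.6,"y": 5.9,"z": 1.4,"wx": 0.9,"wy": -7.3,"wz": 2.4},{"hand": 60,"x": 1.6,"y": 5.9,"z": 1.4,"wx": 0.95,"wy": -7.9,"wz": 2.65},{"hand": 60,"x": 1.6,"y": 5.9,"z": 1.4,"wx": 0.95,"wy": -7.9,"wz": 2.65},{"hand": 60,"x": 1.6,"y": 5.9,"z": 1.4,"wx": 0.95,"wy": -7.9,"wz": 2.65}]}}

```text
t: 6.58
tool_pos: [417.0, 111.0, 261.6]
tool_rot: [[-0.772, -0.002, 0.636], [-0.002, 1.0, 0.001], [-0.636, 0.0, -0.772]]
force: [0.3, -0.4, 0.4]
opening: 60.0
finger_force: 0.0
```

```bash
python3 - <<'E'
from h import *
import pickle
read_camera("wrist");read_camera("wrist")
c=cam("wrist"); o=get_obs(); im=read_camera("wrist"); pickle.dump((c,o,im),open("w3.pkl","wb"))
print(o["tool_pos"],-c[4][:3,:3].T@c[4][:3,3])
print(proj(c,[[480,117.5,120],[480,117.5,220],[475.5,144,144],[475.5,144,174]]))
cv2.imwrite("pics/w3.png",im[:,:,::-1])
E
```

```text
[418.1489187  110.49265654 262.58644371] [267.10729637 111.34518215 327.79302781]
[[324.2926838  160.78911643]
 [326.24285455 278.67602997]
 [361.73124419 180.67615336]
 [364.66501382 214.35521416]]
```

View pics/w3.png

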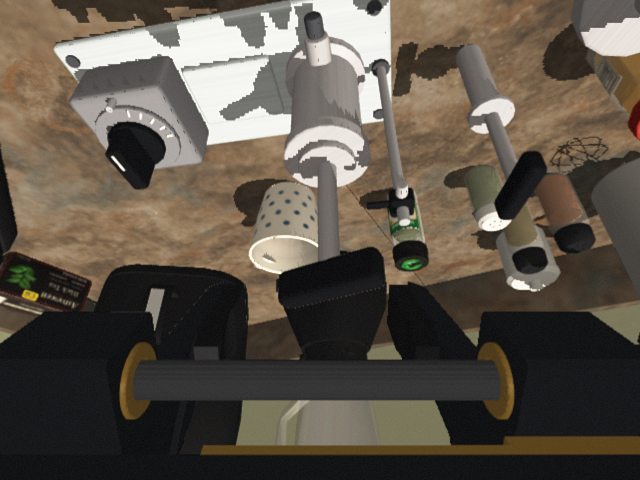

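The view comes out with the scene's up pointing down. The marker tip is near (368,203), the post top near (404,222), the collar near (328,163), and the handle spans (280–388, 250–300). I'll crop in for precision.

```bash
python3 - <<'E'
from h import *
import pickle
c,o,im=pickle.load(open("w3.pkl","rb"))
cv2.imwrite("pics/w3c.png",cv2.resize(im[115:235,275:425,::-1],None,fx=5,fy=5,interpolation=cv2.INTER_CUBIC))
E
```

```text
(no output)
```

View pics/w3c.png

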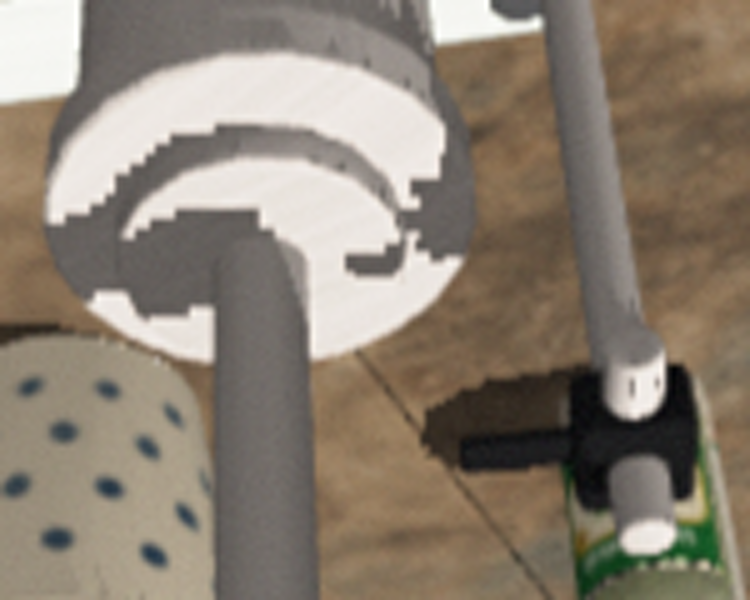

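Crop readings:
- Barrel rim: u 45–473, v 50–362.
- Collar top: u 120–403, upper edge at v 157.
- Post top: (648,537).
- Marker tip: end centre at (462,455).

I'll fit for the marker height using the known filler geometry.

```bash
python3 - <<'E'
from h import *
import pickle
from scipy.optimize import least_squares
np.set_printoptions(precision=2,suppress=True)
c,o,im=pickle.load(open("w3.pkl","rb"))
P=lambda u,v:np.array([u,v])/5+[275,115]-.4
a=np.linspace(0,2*np.pi,181); 
(b0,b1),(b2,b3)=P(45,50),P(473,362); k0,kt=P(120,157); k1=P(403,0)[0]; pt=P(648,537); mt=P(462,455)
def f(p):
    B=np.array([p[0],p[1],0]);yw=np.radians(9.8);uy=np.array([-np.sin(yw),np.cos(yw),0]);dz=np.array([0,0,p[2]])
    circ=lambda r,z:proj(c,B+dz+np.c_[r*np.cos(a),r*np.sin(a),0*a+z])
    q=circ(33,120);k=circ(22,128);pp=proj(c,B+dz+50*uy+[0,0,184])[0];m=proj(c,B+dz+27*uy+[0,0,p[3]])[0]
    return np.r_[q[:,0].min()-b0,q[:,1].min()-b1,q[:,0].max()-b2,q[:,1].max()-b3,k[:,0].min()-k0,k[:,0].max()-k1,k[:,1].min()-kt,pp-pt,m-mt]
r=least_squares(f,[480,117,0,160]);print(r.x,r.fun)
# handle: outline of black bar top/near edges, from image mask
m=(im.max(2)<55).astype(np.uint8)[240:305,270:400]
for row in range(5,60,6):
    x=np.flatnonzero(m[row]); print(row+240,x.min()+270,x.max()+270,end=' | ')
E
```

```text
[480.18 119.35  -1.58 168.09] [-0.19  0.85  0.93  0.62 -0.99  0.97 -0.58 -0.38 -0.77 -0.26  0.02]
245 396 399 | 251 340 399 | 257 333 399 | 263 313 399 | 269 293 383 | 275 279 384 | 281 276 384 | 287 276 399 | 293 279 399 | 299 279 399 |
```

```bash
python3 - <<'E'
from h import *
goto([418,110,310],24.8);goto([480.5,118.5,300],24.8)
E
```

```text
xyz [-0.997 -0.013 -1.22 ] w [ 4.505  7.036 12.497]
xyz [-2.389  0.269  0.366] w [ 4.505  7.036 12.497]
```

Request:
{"op": "jog_arm", "data": {"rows": [{"hand": 60,"x": -1,"y": 0,"z": -1.2,"wx": 0.4,"wy": 0.6,"wz": 1.1},{"hand": 60,"x": -1,"y": 0,"z": -1.2,"wx": 0.8,"wy": 1.3,"wz": 2.3},{"hand": 60,"x": -1.5,"y": 0.1,"z": -0.8,"wx": 1.3,"wy": 2,"wz": 3.5},{"hand": 60,"x": -2,"y": 0.2,"z": -0.2,"wx": 1.7,"wy": 2.7,"wz": 4.7},{"hand": 60,"x": -2.4,"y": 0.27,"z": 0.36,"wx": 2.1,"wy": 3.3,"wz": 5.9},{"hand": 60,"x": -2.4,"y": 0.27,"z": 0.36,"wx": 2.6,"wy": 4,"wz": 7.1},{"hand": 60,"x": -2.4,"y": 0.27,"z": 0.36,"wx": 3,"wy": 4.7,"wz": 8.3},{"hand": 60,"x": -2.4,"y": 0.27,"z": 0.36,"wx": 3.5,"wy": 5.4,"wz": 9.6},{"hand": 60,"x": -2.4,"y": 0.27,"z": 0.36,"wx": 4,"wy": 6.2,"wz": 11},{"hand": 60,"x": -2.4,"y": 0.27,"z": 0.36,"wx": 4.5,"wy": 7.04,"wz": 12.5}]}}

```text
t: 7.57
tool_pos: [480.6, 118.8, 300.5]
tool_rot: [[-0.483, 0.875, 0.041], [0.875, 0.484, -0.025], [-0.041, 0.024, -0.999]]
force: [-0.4, -0.5, 0.1]
opening: 60.1
finger_force: 0.0
```

Request:
{"op": "jog_arm", "data": {"rows": [{"hand": 60,"x": 0,"y": 0,"z": 0,"wx": 0,"wy": 0,"wz": 0},{"hand": 60,"x": 0,"y": 0,"z": 0,"wx": 0,"wy": 0,"wz": 0},{"hand": 60,"x": 0,"y": 0,"z": 0,"wx": 0,"wy": 0,"wz": 0}]}}

```text
t: 7.82
tool_pos: [479.9, 118.8, 300.3]
tool_rot: [[-0.489, 0.871, 0.046], [0.871, 0.491, -0.027], [-0.046, 0.027, -0.999]]
force: [-0.9, -0.2, 0.8]
opening: 59.9
finger_force: 0.0
```

```bash
python3 - <<'E'
from h import *
import pickle
c=cam("wrist"); o=get_obs(); im=read_camera("wrist"); pickle.dump((c,o,im),open("w4.pkl","wb"))
goto([480.2,118.8,203],24.8); print(o["tool_rot"][2],o["tool_pos"])
# handle outline: dark region near its projection, top face at z=232
p=proj(c,[480.2,118.8,232])[0]; print(p)
m=((im.max(2)<60)*255).astype(np.uint8); m[270:]=0
for ct in cv2.findContours(m,0,2)[0]:
    if cv2.contourArea(ct)>800: print(cv2.minAreaRect(ct), cv2.boundingRect(ct))
E
```

```text
xyz [ 0.134 -0.074  3.244] w [0.326 0.513 0.911]
[-0.04591894  0.02654944 -0.9985923 ] [479.89847964 118.79262261 300.2875139 ]
[313.06599055 246.71419009]
((310.340576171875, 225.59889221191406), (87.50859069824219, 26.044544219970703), 88.45184326171875) (297, 182, 28, 88)
((538.300048828125, 190.39999389648438), (50.98234939575195, 45.16857147216797), 26.56505012512207) (512, 168, 54, 45)
((179.2640380859375, 128.29977416992188), (39.82120895385742, 64.4437255859375), 41.784515380859375) (143, 92, 50, 63)
((386.30987548828125, 40.07831573486328), (82.0709228515625, 23.853124618530273), 32.61924362182617) (349, 11, 76, 57)
```

```bash
python3 - <<'E'
from h import *
import pickle
c,o,im=pickle.load(open("w4.pkl","rb"))
m=((im.max(2)<60)*255).astype(np.uint8)
L=[];Rr=[]
for v in range(190,285,8):
    x=np.flatnonzero(m[v,285:340])+285; L.append((x.min(),v));Rr.append((x.max()+1,v))
print(L,Rr)
for E in(L,Rr):
  k=onz(c,np.array(E[1:-1],float),232); d=k[-1]-k[0]; print("world dir",np.degrees(np.arctan2(d[1],d[0])),k.mean(0))
for y in(25,27): goto([480.2,118.8,203],y)
E
```

```text
[(np.int64(298), 190), (np.int64(297), 198), (np.int64(297), 206), (np.int64(297), 214), (np.int64(298), 222), (np.int64(298), 230), (np.int64(299), 238), (np.int64(299), 246), (np.int64(299), 254), (np.int64(300), 262), (np.int64(300), 270), (np.int64(300), 278)] [(np.int64(323), 190), (np.int64(323), 198), (np.int64(323), 206), (np.int64(324), 214), (np.int64(324), 222), (np.int64(324), 230), (np.int64(324), 238), (np.int64(324), 246), (np.int64(325), 254), (np.int64(325), 262), (np.int64(325), 270), (np.int64(325), 278)]
world dir -59.29375412149024 [468.96169871 121.37755449 232.        ]
world dir -58.76824967083581 [482.12392323 128.61621994 232.        ]
xyz [ 0.134 -0.074  3.244] w [0.325 0.513 0.871]
xyz [ 0.134 -0.074  3.244] w [0.316 0.519 0.471]
```

Request:
{"op": "jog_arm", "data": {"rows": [{"hand": 60,"x": 0.13,"y": -0.09,"z": 0,"wx": 0.3,"wy": 0.52,"wz": -0.23},{"hand": 60,"x": 0.13,"y": -0.09,"z": 0.5,"wx": 0.3,"wy": 0.52,"wz": -0.23},{"hand": 60,"x": 0.13,"y": -0.09,"z": 1.3,"wx": 0.3,"wy": 0.52,"wz": -0.23},{"hand": 60,"x": 0.13,"y": -0.09,"z": 2.1,"wx": 0.3,"wy": 0.52,"wz": -0.23},{"hand": 50,"x": 0.13,"y": -0.09,"z": 2.8,"wx": 0.3,"wy": 0.52,"wz": -0.23},{"hand": 40,"x": 0.13,"y": -0.09,"z": 3.24,"wx": 0.3,"wy": 0.52,"wz": -0.23},{"hand": 34,"x": 0.13,"y": -0.09,"z": 3.24,"wx": 0.3,"wy": 0.52,"wz": -0.23},{"hand": 30,"x": 0.13,"y": -0.09,"z": 3.24,"wx": 0.3,"wy": 0.52,"wz": -0.23}]}}

```text
t: 8.53
tool_pos: [479.7, 118.8, 203.4]
tool_rot: [[-0.507, 0.862, -0.0], [0.862, 0.507, -0.0], [0.0, -0.0, -1.0]]
force: [0.4, -0.9, -0.1]
opening: 35.6
finger_force: 0.0
```

```bash
python3 st.py; python3 -c "
from h import *
goto([480.2,118.8,203],30.5)"
```

```text
8.5333 [479.69 118.75 203.43] [ 0.44 -0.94 -0.05] [-0.07 -0.03  0.  ] 35.5515760378834 0.0
30.453617215739904 -30.2975735196892 -0.01622870040591806 [ 0. -0. -1.]
xyz [-0.007  0.015  0.014] w [-0.005 -0.001 -0.009]
```

Request:
{"op": "jog_arm", "data": {"rows": [{"hand": 26,"x": 0,"y": 0,"z": 0,"wx": 0,"wy": 0,"wz": 0},{"hand": 22,"x": 0,"y": 0,"z": 0,"wx": 0,"wy": 0,"wz": 0},{"hand": 20,"x": 0,"y": 0,"z": 0,"wx": 0,"wy": 0,"wz": 0},{"hand": 18,"x": 0,"y": 0,"z": 0,"wx": 0,"wy": 0,"wz": 0},{"hand": 17,"x": 0,"y": 0,"z": 0,"wx": 0,"wy": 0,"wz": 0},{"hand": 16,"x": 0,"y": 0,"z": 0,"wx": 0,"wy": 0,"wz": 0},{"hand": 14,"x": 0,"y": 0,"z": 0,"wx": 0,"wy": 0,"wz": 0},{"hand": 12,"x": 0,"y": 0,"z": 0,"wx": 0,"wy": 0,"wz": 0},{"hand": 12,"x": 0,"y": 0,"z": 0,"wx": 0,"wy": 0,"wz": 0},{"hand": 12,"x": 0,"y": 0,"z": 0,"wx": 0,"wy": 0,"wz": 0}]}}

```text
t: 9.37
tool_pos: [479.9, 118.5, 203.3]
tool_rot: [[-0.506, 0.863, -0.0], [0.863, 0.506, -0.0], [0.0, -0.0, -1.0]]
force: [-2.8, -1.9, 4.3]
opening: 15.1
finger_force: 30.0
```

```bash
python3 st.py
```

```text
9.3667 [479.94 118.52 203.31] [-2.8  -1.85  4.27] [-0.21  0.49 -0.07] 15.094799127470228 30.006927063222975
30.369350174373082 -30.246012802410323 0.016684759757481515 [ 0. -0. -1.]
```

Request:
{"op": "jog_arm", "data": {"rows": [{"hand": 12,"x": 0,"y": -0.03,"z": 0,"wx": 0,"wy": 0,"wz": 0},{"hand": 12,"x": 0,"y": -0.03,"z": -0.05,"wx": 0,"wy": 0,"wz": 0},{"hand": 12,"x": 0,"y": -0.03,"z": -0.12,"wx": 0,"wy": 0,"wz": 0},{"hand": 12,"x": 0,"y": -0.03,"z": -0.2,"wx": 0,"wy": 0,"wz": 0},{"hand": 12,"x": 0,"y": -0.03,"z": -0.28,"wx": 0,"wy": 0,"wz": 0},{"hand": 12,"x": 0,"y": -0.03,"z": -0.36,"wx": 0,"wy": 0,"wz": 0},{"hand": 12,"x": 0,"y": -0.03,"z": -0.44,"wx": 0,"wy": 0,"wz": 0},{"hand": 12,"x": 0,"y": -0.03,"z": -0.5,"wx": 0,"wy": 0,"wz": 0},{"hand": 12,"x": 0,"y": -0.03,"z": -0.5,"wx": 0,"wy": 0,"wz": 0},{"hand": 12,"x": 0,"y": -0.03,"z": -0.5,"wx": 0,"wy": 0,"wz": 0}]}}

```text
t: 10.2
tool_pos: [479.2, 118.2, 218.2]
tool_rot: [[-0.506, 0.863, -0.0], [0.863, 0.506, 0.0], [0.0, -0.0, -1.0]]
force: [-0.4, -0.3, -4.0]
opening: 15.8
finger_force: 30.0
```

```bash
python3 st.py
```

```text
10.2 [479.18 118.16 218.18] [-0.45 -0.29 -4.05] [-0.02  0.02  0.06] 15.779777688735583 29.968029926531017
30.36998976343432 -30.29945271287807 -6.580641183973057e-05 [ 0. -0. -1.]
```

Only the rod's weight, about 4 N, is on the hand, with no side load. I'll continue the lift.

Request:
{"op": "jog_arm", "data": {"rows": [{"hand": 12,"x": 0,"y": 0,"z": -0.08,"wx": 0,"wy": 0,"wz": 0},{"hand": 12,"x": 0,"y": 0,"z": -0.2,"wx": 0,"wy": 0,"wz": 0},{"hand": 12,"x": 0,"y": 0,"z": -0.33,"wx": 0,"wy": 0,"wz": 0},{"hand": 12,"x": 0,"y": 0,"z": -0.46,"wx": 0,"wy": 0,"wz": 0},{"hand": 12,"x": 0,"y": 0,"z": -0.59,"wx": 0,"wy": 0,"wz": 0},{"hand": 12,"x": 0,"y": 0,"z": -0.72,"wx": 0,"wy": 0,"wz": 0},{"hand": 12,"x": 0,"y": 0,"z": -0.84,"wx": 0,"wy": 0,"wz": 0},{"hand": 12,"x": 0,"y": 0,"z": -0.93,"wx": 0,"wy": 0,"wz": 0},{"hand": 12,"x": 0,"y": 0,"z": -0.97,"wx": 0,"wy": 0,"wz": 0},{"hand": 12,"x": 0,"y": 0,"z": -0.97,"wx": 0,"wy": 0,"wz": 0}]}}

```text
t: 11.03
tool_pos: [479.3, 118.1, 247.5]
tool_rot: [[-0.506, 0.863, -0.0], [0.863, 0.506, 0.0], [0.0, -0.0, -1.0]]
force: [-0.1, -0.1, -3.8]
opening: 15.7
finger_force: 30.0
```

Request:
{"op": "jog_arm", "data": {"rows": [{"hand": 12,"x": 0,"y": 0,"z": 0,"wx": 0,"wy": 0,"wz": 0},{"hand": 12,"x": 0,"y": 0,"z": 0,"wx": 0,"wy": 0,"wz": 0}]}}

```text
t: 11.2
tool_pos: [479.1, 118.1, 247.0]
tool_rot: [[-0.506, 0.863, -0.001], [0.863, 0.506, 0.0], [0.001, -0.001, -1.0]]
force: [0.2, 0.4, -5.0]
opening: 15.5
finger_force: 30.0
```

```bash
python3 st.py; python3 - <<'E'
from h import *
c=cam("side");s=read_camera("side")
B=np.array([480.2,118.8]);yw=np.radians(9.8);uy=np.array([-np.sin(yw),np.cos(yw)])
print("pred tip",proj(c,[*(B+27*uy),168.1]),"collar side",proj(c,[[*(B+22*uy),168],[*(B-22*uy),168],[*B,168]]),"post top",proj(c,[*(B+50*uy),184]))
cv2.imwrite("pics/s2.png",cv2.resize(s[180:290,235:375,::-1],None,fx=5,fy=5,interpolation=cv2.INTER_CUBIC))
E
```

```text
11.2 [479.14 118.14 247.02] [ 0.22  0.43 -5.05] [-0.05 -0.03 -0.06] 15.52739223391296 29.96635656338185
30.369496363942346 -30.297977849067138 -0.00019210929167456925 [ 0. -0. -1.]
pred tip [[269.68974998 221.54861551]] collar side [[271.44185694 222.17554215]
 [287.08340588 227.46520444]
 [279.21103678 224.80270195]] post top [[261.53596631 213.30763   ]]
```

View pics/s2.png

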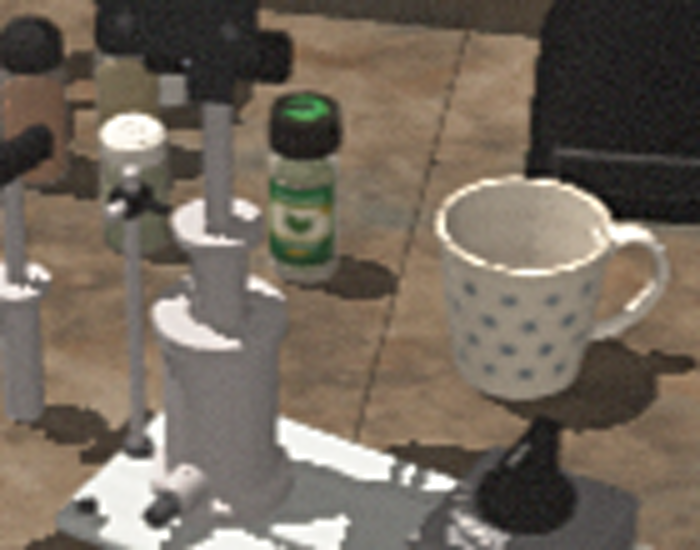

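In the side view the marker tip is at about crop (168,208). The collar's top ellipse is centred near (217,220), so its middle falls on the line predicted for 168 mm. The rod is upright, and the marker and post are where they were. I'm handing in the job.

```bash
python3 -c "
from workcell import *
print(sign_off())"
```

```text
the job is handed in; nothing more can be done
None
```

The job is handed in: the counter was turned home to its zero stop first, then the middle-sized rod was drawn straight up. It is held upright with almost no side load and its collar at about 167.7 mm, against a marker height measured at about 168.1 mm (good to about 1–1.5 mm); the verdict wasn't shown.

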